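Feed a sample carrier down the infeed chute to the escapement stop

TASK

Pick up the narrow sample carrier with the white cap and stand it in the wide upper end of the sloped infeed chute, and let go of it there. Then push it down the chute with the gripper until it comes up against the escapement's sprung stop, lean on it with about 10 N for half a second (more than 16 N damages the escapement), and back away so that it stays resting against the stop, upright on the chute floor. Leave the other carriers, the beaker and the reagent bottle where they stand.

Things in the scene. Friction and masses are not known exactly. Their poses are not given: they have to be found in the camera images.
- carrier_center (a point): The sample carrier to feed: an upright grey puck 44 mm across and 30 mm high (thin black band) with a white cylindrical cap 26 mm across and 26 mm high standing centred on it; 56 mm high in all, about 0.22 kg. The point is on its axis 28 mm above its underside; z points up out of the cap. The cap's middle, the best place to grip, is 15 mm above the point.
- trough: Fixed sloped trough of the chute, 262 mm long. Origin: centre line of the floor surface at the upper end, about 115 mm above the bench; x runs down the slope (15 degrees below level), y across, z square to the floor. Walls 14 mm high, 4 mm thick: 62 mm apart for x = 0 to 72 mm (wide upper end, open at the back), narrowing to 47 mm at x = 105 mm, then 47 mm. A carrier does not slide by itself (friction about 0.6).
- chute_nose (a point): Point on the trough's centre line at floor level, x = 130 mm. Beside it a round sprung brass nose, 11 mm high, stands 6 mm out of the +y wall. The carrier has to be pushed past it: it drags with up to about 5 N, until the carrier's widest part is past. That is not the stop.
- escapement: Fixed grey bridge over the chute's lower end that carries the stop, 62 mm high, 82 mm wide, 16 mm thick. Origin: centre line of the chute floor, trough x = 252 mm; axes as the trough. The stop is a dark steel pad on a rod in front of it, 40 mm wide, 3 to 33 mm above the floor; its spring gives 1 mm per 6 N, through 6 mm, and follows back when the push is taken away.
- stop_zone (a point): Point on the trough's centre line at floor level, x = 220 mm: the lowest place that the stop pad's front face can have. The pad is set by hand and its setting is not reported: the face is anywhere from here to 40 mm uphill of here (trough x 180 to 220 mm), so it has to be found by contact.
- wide_carrier_center (a point): A similar capped carrier but 60 mm across (too wide for the chute), 56 mm high; point 28 mm above its underside. To be left alone.
- empty_carrier_center (a point): A carrier without a cap, 44 mm across and 30 mm high; point 15 mm above its underside. To be left alone.
- beaker_center (a point): A glass beaker 70 mm across and 90 mm high; point half-way up. To be left alone.
- reagent_center (a point): An amber bottle 64 mm across and 150 mm high; point half-way up. To be left alone.

How it is judged:
By the outcome, as a careful person would: the job done as asked, in the order asked, and still so for the second after the job is handed in, with the robot touching nothing.
It also fails if it takes over 64 s, if anything falls off the work surface, if the arm or the gripper's body presses on something with over 40 N, if the wrist force passes 120 N, or if a joint passes its speed limit or range.

ROBOT

A 7-joint arm with a two-finger parallel gripper is mounted at the origin on the work surface. World frame = base frame: x ahead of the robot, y to its left, z up, the work surface at z = 0. Lengths are in m, angles in rad, forces in N, time in s.
With the tool pointing down it reaches from about 0.4 to 0.85 m from the base axis. Payload 6.9 kg.
Tool frame: the origin (TCP) lies midway between the tips of the shut fingers; the grasp point (between the pads) lies behind it (ctrl.pinch_z is the z of the grasp point in the tool frame, in m); z points along the fingers, y is the direction in which the jaws open and shut (so a half turn about z gives the same grasp; the last joint's range is limited). The gripper opens to 85 mm and grips with 20 to 120 N. Pads are 22 mm wide; open, the fingers measure 114 mm over their backs; the gripper's body (76 mm by 85 mm) begins 54 mm behind the grasp point. The pads swing forward as they close: fully open they stand 13 mm farther back than shut.
Start: joints at [0.105, 0.507, -0.238, 1.5, 0.126, 1.149, -0.155], TCP at [0.625, -0, 0.208] pointing down, gripper open.
Joint ranges: [-3.08, 3.08], [-0.24, 2.05], [-1.43, 1.35], [0, 2.5], [-1.52, 4.66], [0.17, 1.96], [-2.89, 2.89]. Speed limits (rad/s): [2.39, 2.39, 3.14, 3.14, 3.14, 3.14, 3.14].

INTERFACE

Orientations are given as a unit quaternion [w, x, y, z].
In Python, from station import ctrl, get_state, vision, ticket, models gives the robot as it stands. Calls block until the motion is done:
- ctrl.movep(position, orientation): joint-space move of the TCP to a pose.
- ctrl.movel(position, frame=None, max_speed=0.15): straight line of the TCP; frame=None keeps the orientation; max_speed is the mean speed in m/s.
- ctrl.set_joints(angles): joint-space move.
- ctrl.ungrasp() and ctrl.close_gripper(force=None): open the fingers fully, or close them until they stop; force is the grip in N (None keeps the last).
- ctrl.pause(seconds).
- ctrl.ik(position, orientation): joint angles nearest the present ones, or None.
- get_state(): the state.
- vision.grab_frame(name): name is "scene" or "side" or "wrist"; returns (picture, depth): 400x640x3 uint8, blue, green, red; 400x640 float32, m along the optical axis (not along the pixel's ray), 0 where there is no reading.
- vision.camera_info(name): a dict with "mtx" (3x3 intrinsics, pixels), "dist_coeffs" ([k1, k2, p1, p2, k3] as OpenCV has them; the pictures are not rectified), "R" (3x3) and "t" (3): a world point X has camera coordinates R X + t; the wrist camera has in their place "hand_eye" (4x4, takes a point from camera to tool coordinates, whose origin is the TCP and whose axes are the flange's). Camera axes: x right, y down, z forward; pixel columns grow to the right and rows downward; lengths in m; the calibration is good to about 2 mm. A picture is of the moment at which its call begins: read the wrist's pose just before it. camera_info takes no time and is no camera call.
A pose or a line that the arm cannot do raises ctrl.Unreachable and nothing moves.
- ticket.close_job(): hands the job in, once; it reports no verdict.
Trained networks look in the newest picture that a camera, given by its name, has taken for a name from the list of things; names that differ only in an ending like _2 or _b are one class to them, and where a whole thing is asked for, a point or a joint stands for the part that bears it (a point fixed in the world has none). Each returns a list of dicts, best first, with "p" (0 to 1); they miss things now and then, are a little off and sometimes report something else, mostly with a low value. They report only what shows in the picture. A call takes as long as a camera call.
- models.recognise(camera, target): "point" ([column, row] in pixels, amid what is visible of it).
- models.masks_of(camera, target): "mask" (400x640 bool, what is visible of it) and "point" ([column, row] in pixels, amid what is visible of it).
The state is a dict: "time": time; "qpos": joint angles; "qd": joint speeds; "tau": joint torques, N m; "tcp_pos": TCP position; "eef_rot": TCP orientation; "contact_force": force on the tool from outside, world axes, zero at the start; "wrist_torque": the same for the moment, N m; "width": finger opening in m.
Only numpy, scipy, OpenCV 4.12 (cv2) and the standard library are available. Lean on these libraries where they do the work, as an engineer would, in place of code of your own. Each camera call takes 0.05 s, during which the arm holds its last target. There are 200 camera calls.

## Working session

There is one attempt and no reset: what is moved stays moved. The work goes in short steps, each a Python script; the robot and the scene stay as the last script left them, time stands still between calls to the robot, and variables do not carry over. Pictures are saved under pics/ and viewed, about 8 in all and at most 12, crops included, and the job is handed in when it is done.

```bash
ls; mkdir -p pics
cat > h.py <<'E'
import numpy as np,cv2
from station import ctrl,get_state,vision,ticket,models
from scipy.spatial.transform import Rotation as Rn
def Rq(q): return Rn.from_quat([q[1],q[2],q[3],q[0]]).as_matrix()
def qR(R):
    q=Rn.from_matrix(R).as_quat(); return [q[3],q[0],q[1],q[2]]
def cam(name,s=None):
    """-> mtx,dist,R,t world->camera"""
    c=vision.camera_info(name); m=np.array(c["mtx"]); d=np.array(c["dist_coeffs"],float)
    if "hand_eye" in c:
        T=np.eye(4);T[:3,:3]=Rq(s["eef_rot"]);T[:3,3]=s["tcp_pos"]
        W=np.linalg.inv(T@np.array(c["hand_eye"])); return m,d,W[:3,:3],W[:3,3]
    return m,d,np.array(c["R"]),np.array(c["t"])
def proj(C,X): 
    m,d,R,t=C; return cv2.projectPoints(np.array(X,float).reshape(-1,1,3),cv2.Rodrigues(R)[0],t,m,d)[0].reshape(-1,2)
def ray(C,p):
    m,d,R,t=C; u=cv2.undistortPoints(np.array(p,float).reshape(-1,1,2),m,d).reshape(-1,2)
    v=np.c_[u,np.ones(len(u))]; return -R.T@t, v@R   # v has camera depth 1
def cloud(C,dep,mask):
    r,c=np.nonzero(mask&(dep>0)); o,v=ray(C,np.c_[c,r]); return o+v*dep[r,c][:,None]
def grab(name):
    s=get_state(); img,dep=vision.grab_frame(name); return cam(name,s),img,dep
E
python3 - <<'E'
from h import *
np.set_printoptions(precision=4,suppress=True)
print(get_state(), ctrl.pinch_z)
for n in ["scene","side"]:
    C,img,dep=grab(n); cv2.imwrite(f"pics/{n}0.png",img)
    for k in ["carrier_center","trough","escapement","wide_carrier_center","empty_carrier_center","beaker_center","reagent_center","chute_nose","stop_zone"]:
        for r in models.masks_of(n,k)[:2]:
            P=cloud(C,dep,r["mask"])
            print(n,k,round(r["p"],2),np.round(r["point"]),r["mask"].sum(), np.percentile(P,[2,50,98],axis=0).round(3).tolist() if len(P) else None)
E
```

```text
pics
{'time': 0.0, 'qpos': array([ 0.1055,  0.5083, -0.2375,  1.5011,  0.1257,  1.1489, -0.1548]), 'qd': array([ 0.0009, -0.0005,  0.0007, -0.0002,  0.0005, -0.0013,  0.0004]), 'tau': array([  0.0012, -62.0588,  -2.187 , -24.9655,   0.0123,   0.0121,
         0.    ]), 'tcp_pos': array([ 0.6245, -0.0001,  0.2069]), 'eef_rot': array([-0.0006,  0.7071,  0.7071, -0.0007]), 'contact_force': array([0.2283, 0.0102, 0.1535]), 'wrist_torque': array([-0.0004,  0.0797, -0.0526]), 'width': 0.08532953897782442} -0.0187
scene carrier_center 0.69 [205. 246.] 423 [[0.437, -0.336, -0.001], [0.485, -0.318, 0.03], [0.497, -0.298, 0.057]]
scene trough 0.95 [364. 156.] 2404 [[0.488, -0.016, 0.054], [0.531, 0.084, 0.096], [0.592, 0.247, 0.121]]
scene escapement 0.97 [417. 134.] 513 [[0.515, 0.216, 0.055], [0.563, 0.232, 0.09], [0.593, 0.255, 0.111]]
scene escapement 0.51 [207. 247.] 387 [[0.466, -0.336, 0.004], [0.485, -0.317, 0.03], [0.498, -0.297, 0.057]]
scene wide_carrier_center 0.77 [253. 202.] 553 [[0.417, -0.195, 0.002], [0.45, -0.172, 0.028], [0.469, -0.142, 0.055]]
scene empty_carrier_center 0.5
[... 839 characters left out ...]
137, 0.091], [0.582, 0.371, 0.119]]
side escapement 0.79 [310. 150.] 463 [[0.507, 0.177, 0.0], [0.545, 0.227, 0.084], [0.585, 0.371, 0.11]]
side wide_carrier_center 0.59 [262. 252.] 611 [[0.409, -0.195, 0.003], [0.437, -0.178, 0.029], [0.463, -0.148, 0.056]]
side beaker_center 0.57 [378. 254.] 1257 [[0.656, -0.232, 0.004], [0.686, -0.216, 0.061], [0.718, -0.166, 0.09]]
side reagent_center 0.82 [392. 313.] 1996 [[0.658, -0.4, 0.006], [0.683, -0.388, 0.089], [0.715, -0.358, 0.15]]
side chute_nose 0.84 [303. 166.] 1347 [[0.478, -0.016, 0.054], [0.528, 0.128, 0.092], [0.582, 0.243, 0.12]]
side stop_zone 0.61 [302. 165.] 1405 [[0.475, -0.016, -0.001], [0.528, 0.134, 0.091], [0.583, 0.361, 0.119]]
```

View pics/scene0.png

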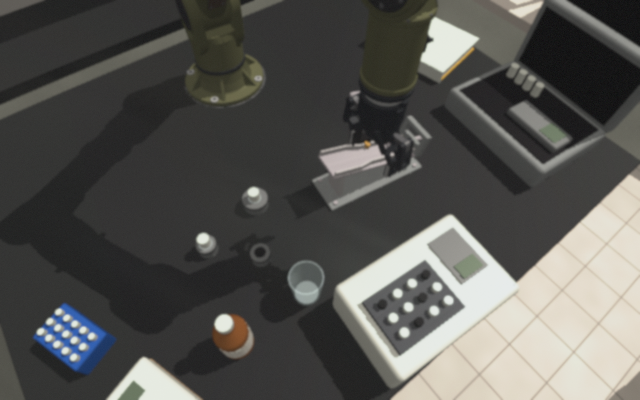

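View pics/side0.png

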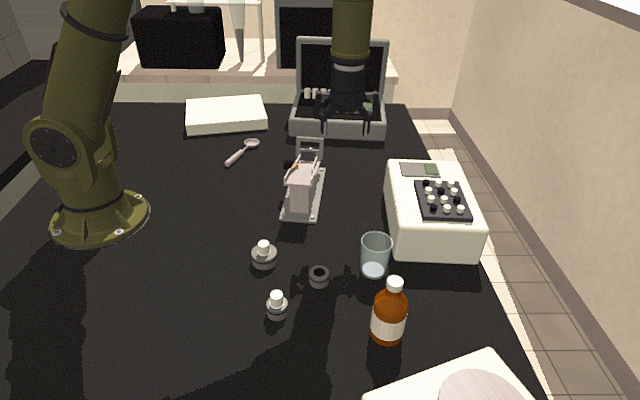

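The scene view shows the narrow carrier at (205,244), the wide one at (254,198) and the empty one at (260,252). The chute runs from (345,160) down to the bridge at (417,134). The side view agrees, with the narrow carrier at (277,304) and the chute from (300,185) to (310,150). Next is a closer look with the wrist camera.

Run:
```python
from h import *
np.set_printoptions(precision=4,suppress=True)
C,img,dep=grab("wrist"); cv2.imwrite("pics/w0.png",img)
print(np.array(vision.camera_info("wrist")["hand_eye"]))
for k in ["trough","escapement"]:
  for r in models.masks_of("wrist",k)[:1]:
    P=cloud(C,dep,r["mask"]); print(k,r["p"],np.round(r["point"]),np.percentile(P,[2,50,98],axis=0).round(3).tolist())
np.savez("w0.npz",dep=dep,R=C[2],t=C[3],m=C[0],d=C[1])
for yaw in [0,.2,-.2,np.pi/2,1.7,1.3,-np.pi/2]:
    # tool down, jaws (tool y) at angle
    R=np.array([[np.cos(yaw),np.sin(yaw),0],[np.sin(yaw),-np.cos(yaw),0],[0,0,-1]])
    print(yaw,"y-axis",R[:,1],ctrl.ik([0.478,-0.32,0.2],qR(R)))
```

```text
[[ 0.0001 -0.9607 -0.2777  0.0701]
 [ 1.     -0.0001  0.001   0.0002]
 [-0.001  -0.2777  0.9607 -0.1655]
 [ 0.      0.      0.      1.    ]]
trough 0.61 [191. 102.] [[0.482, -0.011, 0.07], [0.523, 0.073, 0.096], [0.566, 0.147, 0.121]]
0 y-axis [ 0. -1.  0.] [ 0.4253  0.437   0.1853  1.6515 -0.0894  1.0613 -0.9336]
0.2 y-axis [ 0.1987 -0.9801  0.    ] [ 0.4591  0.4343  0.1337  1.6511 -0.0643  1.0606 -0.7588]
-0.2 y-axis [-0.1987 -0.9801  0.    ] [ 0.3902  0.4407  0.2392  1.652  -0.1159  1.0628 -1.1069]
1.5707963267948966 y-axis [ 1. -0.  0.] [ 0.6826  0.4348 -0.2043  1.648   0.0977  1.0688  0.4497]
1.7 y-axis [0.9917 0.1288 0.    ] [ 0.7036  0.4365 -0.2363  1.6477  0.113   1.0708  0.5636]
1.3 y-axis [ 0.9636 -0.2675  0.    ] [ 0.6384  0.4322 -0.1374  1.6486  0.0656  1.0653  0.211 ]
-1.5707963267948966 y-axis [-1. -0.  0.] [ 0.1743  0.4874  0.5875  1.6548 -0.2971  1.0899 -2.2948]
```

View pics/w0.png

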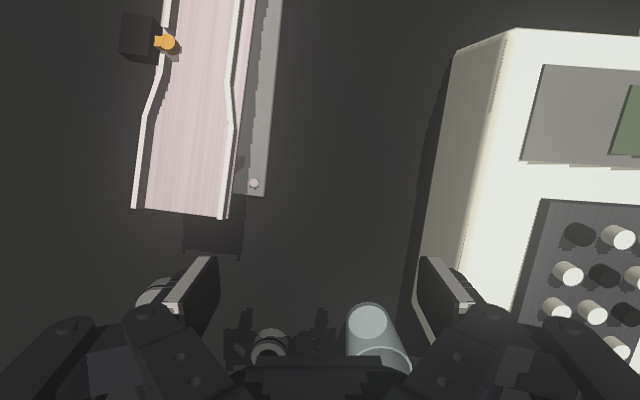

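The wrist view shows the upper end of the chute: its open edge runs from (132,208) to (225,218) and the brass nose is at (167,42). I'll look down the whole chute from higher up, then at the carrier from above.

Run:
```python
from h import *
np.set_printoptions(precision=4,suppress=True)
def down(yaw): return qR(np.array([[np.cos(yaw),np.sin(yaw),0],[np.sin(yaw),-np.cos(yaw),0],[0,0,-1]]))
ctrl.movep([0.54,0.14,0.30],down(np.pi/2)); print(get_state()["time"])
C,img,dep=grab("wrist"); cv2.imwrite("pics/w1.png",img); np.savez("w1.npz",dep=dep,R=C[2],t=C[3],m=C[0],d=C[1])
for k in ["trough","escapement"]:
  for r in models.masks_of("wrist",k)[:1]:
    P=cloud(C,dep,r["mask"]); print(k,r["p"],np.round(r["point"]),np.percentile(P,[2,50,98],axis=0).round(3).tolist())
    np.save(k+".npy",r["mask"])
ctrl.movep([0.478,-0.335,0.19],down(np.pi/2)); print(get_state()["time"])
C,img,dep=grab("wrist"); cv2.imwrite("pics/w2.png",img); np.savez("w2.npz",dep=dep,R=C[2],t=C[3],m=C[0],d=C[1])
for r in models.masks_of("wrist","carrier_center")[:2]:
    P=cloud(C,dep,r["mask"]); print(r["p"],np.round(r["point"]),r["mask"].sum(),np.percentile(P,[2,50,98],axis=0).round(3).tolist())
P=cloud(C,dep,dep>0)
Q=P[(np.abs(P[:,0]-.478)<.05)&(np.abs(P[:,1]+.322)<.05)]
for lo,hi in [(.05,.062),(.024,.036)]:
    q=Q[(Q[:,2]>lo)&(Q[:,2]<hi)]
    if len(q): print(lo,len(q),np.median(q[:,2]),q[:,:2].min(0),q[:,:2].max(0),cv2.minEnclosingCircle(q[:,:2].astype(np.float32)))
print(get_state()["contact_force"])
```

```text
1.925
trough 0.89 [311. 177.] [[0.488, -0.008, 0.053], [0.534, 0.128, 0.089], [0.581, 0.248, 0.115]]
escapement 0.69 [325.  83.] [[0.512, 0.181, 0.061], [0.549, 0.233, 0.096], [0.589, 0.255, 0.111]]
3.8667
0.71 [314. 158.] 1604 [[0.455, -0.336, 0.003], [0.475, -0.312, 0.03], [0.494, -0.295, 0.057]]
0.05 616 0.055446853011991426 [ 0.4622 -0.3284] [ 0.4869 -0.3033] ((0.4748983681201935, -0.31606295704841614), 0.012996521778404713)
0.024 845 0.029536611129943824 [ 0.4538 -0.3372] [ 0.4964 -0.2945] ((0.474800705909729, -0.31618133187294006), 0.021994635462760925)
[-0.6964  1.1778  0.3219]
```

```bash
cd pics; python3 -c "
import cv2,numpy as np
a,b=cv2.imread('w1.png'),cv2.imread('w2.png')
cv2.imwrite('w12.png',cv2.resize(np.vstack([a,b]),(480,600)))"
```

```text
(no output)
```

View pics/w12.png

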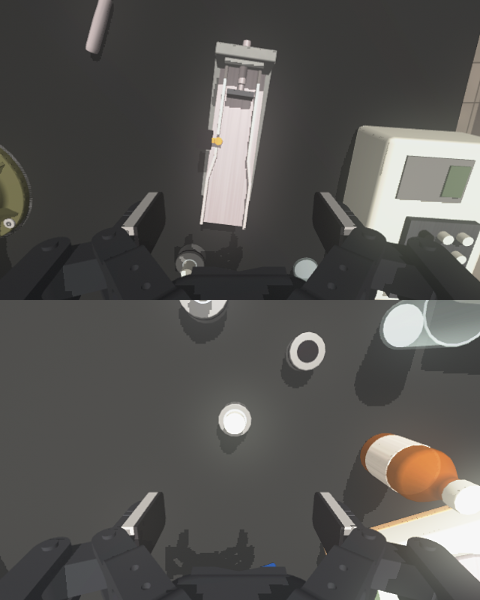

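The top half shows the whole chute: upper edge near (222,228), nose at (217,141), stop pad near (238,92) and bridge at (245,55). The bottom half shows the narrow carrier alone at (234,420), and its measured radii of 13 and 22 mm match the text. Next I fit the trough frame from the depth.

```bash
cat > fit.py <<'E'
from h import *
np.set_printoptions(precision=4,suppress=True)
def load(n):
    z=np.load(n); return (z["m"],z["d"],z["R"],z["t"]),z["dep"]
C,dep=load("w1.npz"); P1=cloud(C,dep,np.load("trough.npy")); PA=cloud(C,dep,dep>0)
C0,d0=load("w0.npz"); P0=cloud(C0,d0,d0>0)
a=np.array([np.sin(.23),np.cos(.23),0]) # rough downhill heading
# RANSAC plane for floor
rng=np.random.default_rng(0);best=0
for _ in range(500):
    p=P1[rng.choice(len(P1),3,False)];n=np.cross(p[1]-p[0],p[2]-p[0]);n/=np.linalg.norm(n)+1e-12
    if n[2]<0:n=-n
    if n[2]<.9: continue
    k=np.abs((P1-p[0])@n)<.0015
    if k.sum()>best: best=k.sum();inl=k
F=P1[inl];c=F.mean(0);n=np.linalg.svd(F-c)[2][2];n*=np.sign(n[2])
print("inliers",inl.mean(),"slope deg",np.degrees(np.arccos(n[2])),"downhill",np.array([n[0],n[1]])/np.hypot(*n[:2]),"yaw",np.degrees(np.arctan2(n[1],n[0])))
# wall tops: 14 mm above the floor -> direction & centre line
x=np.array([n[0],n[1],0]);x-=n*(x@n);x/=np.linalg.norm(x);y=np.cross(n,x)
def loc(P,o): return (P-o)@np.c_[x,y,n]
for it in range(4):
    L=loc(PA,c); w=(np.abs(L[:,2]-.014)<.002)&(np.abs(L[:,1])<.06)&(L[:,0]>-.2)&(L[:,0]<.2)
    W=L[w]; 
    if it==0: x0=np.percentile(loc(F,c)[:,0],.3)
    xs=np.arange(x0+.002,x0+.175,.005);mid=[]
    for s in xs:
        q=W[np.abs(W[:,0]-s)<.0025][:,1]; l,r=q[q<0],q[q>0]
        if len(l)>2 and len(r)>2: mid.append((s,np.median(l),np.median(r)))
    M=np.array(mid); k=(M[:,0]<x0+.068)|(M[:,0]>x0+.11)
    m=(M[:,1]+M[:,2])/2; s,b=np.polyfit(M[k,0],m[k],1)
    c=c+b*y; x=x+s*y;x/=np.linalg.norm(x);y=np.cross(n,x)
    x0=np.percentile(loc(F,c)[:,0],.3)
print("gaps",np.c_[M[:,0]-x0,M[:,2]-M[:,1],m][::4])
o=c+x0*x
print("o",o,"x",x,"y",y,"n",n,"yaw",np.degrees(np.arctan2(x[1],x[0])),"pitch",np.degrees(np.arcsin(-x[2])))
np.savez("trough.npz",o=o,x=x,y=y,n=n)
L=loc(PA,o)
f=(np.abs(L[:,1])<.022)&(np.abs(L[:,2])<.0015)&(L[:,0]<.3)&(L[:,0]>-.05);print("floor x range",L[f,0].min(),L[f,0].max())
L0=loc(P0,o);f0=(np.abs(L0[:,1])<.02)&(np.abs(L0[:,2])<.004)&(L0[:,0]>-.05);print("w0 floor",L0[f0,0].min(),np.median(L0[f0,2]))
p=(np.abs(L[:,1])<.019)&(L[:,2]>.027)&(L[:,2]<.036)&(L[:,0]>.15)&(L[:,0]<.25)
print("pad?",p.sum(),np.percentile(L[p,0],[0,5,25,50,75,95,100]))
e=(np.abs(L[:,1])<.041)&(np.abs(L[:,2]-.062)<.003)&(L[:,0]<.3);print("bridge top",e.sum(),np.percentile(L[e],[2,50,98],axis=0))
E
python3 fit.py
```

```text
inliers 0.5985711527321876 slope deg 15.0012690473369 downhill [0.1275 0.9918] yaw 82.67225368742562
gaps [[ 0.002   0.0661  0.0003]
 [ 0.022   0.0662 -0.0003]
 [ 0.042   0.0662  0.0002]
 [ 0.062   0.0656  0.    ]
 [ 0.082   0.0603  0.0001]
 [ 0.102   0.0521  0.    ]
 [ 0.122   0.0498 -0.0006]
 [ 0.142   0.0509  0.0002]
 [ 0.162   0.0509  0.0002]]
o [ 0.5158 -0.0136  0.1141] x [ 0.1342  0.9566 -0.2588] y [-0.9904  0.1381 -0.0029] n [0.033  0.2567 0.9659] yaw 82.0153208828024 pitch 15.000327461853438
floor x range -0.0011830020845323224 0.24761207504619437
w0 floor -0.0010927964013225234 -5.228083787849324e-05
pad? 292 [0.1979 0.1982 0.1992 0.2015 0.2038 0.2055 0.2456]
bridge top 1415 [[ 0.2427 -0.0388  0.0597]
 [ 0.2503  0.0004  0.062 ]
 [ 0.2587  0.0389  0.0636]]
```

```bash
cat >> h.py <<'E'
try:
    z_=np.load("trough.npz"); o,x,y,n=z_["o"],z_["x"],z_["y"],z_["n"]
    qt=qR(np.c_[x,-y,-n]); hx=np.array([x[0],x[1],0])/np.hypot(x[0],x[1])
    qd=qR(np.c_[hx,np.cross([0,0,-1],hx),[0,0,-1]])
    def T(a,b,c): return o+a*x+b*y+c*n
    def inT(p): return (np.array(p)-o)@np.c_[x,y,n]
except FileNotFoundError: pass
E
python3 - <<'E'
from h import *
np.set_printoptions(precision=4,suppress=True)
P=np.array([0.4748,-0.3161])
def st(m): s=get_state(); print(m,round(s["time"],2),s["tcp_pos"],s["contact_force"],round(s["width"],4)); return s
ctrl.movep([*P,0.11],qd); st("above")
ctrl.movel([*P,0.035],max_speed=0.08); st("down")
ctrl.close_gripper(40); s=st("closed"); h=s["tcp_pos"][2]
ctrl.movel([*P,0.10],max_speed=0.08); st("lift")
np.save("h.npy",h)
C,img,dep=grab("wrist"); cv2.imwrite("pics/w3.png",img)
C,img,dep=grab("scene"); cv2.imwrite("pics/s3.png",img)
a=cv2.imread("pics/w3.png"); cv2.imwrite("pics/m3.png",np.hstack([cv2.resize(a,(480,300)),cv2.resize(img[150:300,120:320],(400,300))]))
print(ctrl.ik(T(.036,0,.035),qt),ctrl.ik(T(.15,0,.012),qt))
E
```

```text
above 4.39 [ 0.4753 -0.3156  0.1103] [ 0.755  -0.4884  0.6058] 0.0854
down 5.48 [ 0.4752 -0.3163  0.0355] [-0.1902  0.2659  1.1122] 0.0854
closed 6.25 [ 0.4748 -0.3161  0.035 ] [ 0.0221  0.0228 -0.2342] -0.0001
lift 7.22 [ 0.4745 -0.3159  0.0995] [-0.3313 -0.1896  0.3463] 0.0001
[-0.3157  0.47    0.0533  1.8202  0.264   0.971  -0.5685] [-0.4808  0.593   0.0651  1.7549  0.2297  0.9465 -0.7121]
```

View pics/m3.png

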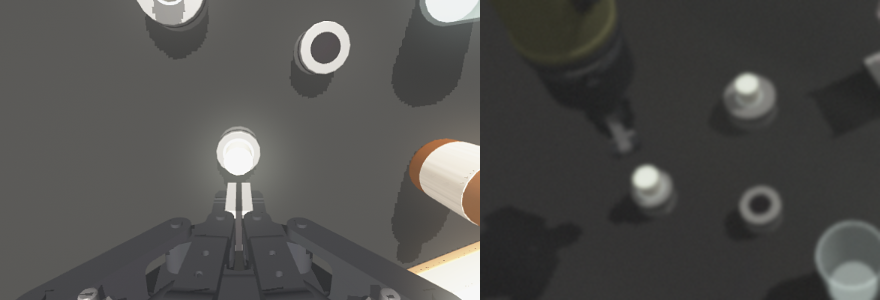

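The grasp missed: the fingers shut fully (width 0) and the carrier still stands, at (238,155) in the left half. I'll measure again before retrying.

Run:
```python
from h import *
np.set_printoptions(precision=4,suppress=True)
def meas(tag):
    C,img,dep=grab("wrist"); cv2.imwrite(f"pics/{tag}.png",img)
    P=cloud(C,dep,dep>0); Q=P[(np.abs(P[:,0]-.478)<.05)&(np.abs(P[:,1]+.315)<.06)]
    for lo,hi in [(.05,.062),(.024,.036)]:
        q=Q[(Q[:,2]>lo)&(Q[:,2]<hi)]
        if len(q): print(lo,len(q),np.median(q[:,2]),q[:,:2].min(0),q[:,:2].max(0),cv2.minEnclosingCircle(q[:,:2].astype(np.float32)))
    # where do the finger tips show (depth)?
    s=get_state(); f=(P-s["tcp_pos"])@Rq(s["eef_rot"]); f=f[(np.abs(f[:,0])<.02)&(np.abs(f[:,1])<.02)&(f[:,2]>-.05)&(f[:,2]<.02)]
    print("fingers in tool frame",len(f),np.percentile(f,[1,50,99],axis=0).tolist() if len(f) else "")
meas("w4")
for n_ in ["scene","side"]:
    C,img,dep=grab(n_)
    for r in models.masks_of(n_,"carrier_center")[:2]:
        P=cloud(C,dep,r["mask"]); q=P[(P[:,2]>.05)&(P[:,2]<.062)]
        print(n_,r["p"],np.round(r["point"]),q[:,:2].mean(0),len(q))
    P=cloud(C,dep,dep>0); q=P[(np.abs(P[:,0]-.475)<.04)&(np.abs(P[:,1]+.316)<.04)]; print("heights",np.histogram(q[:,2],bins=np.arange(-.005,.2,.01))[0])
```

```text
0.05 1151 0.05532958101475971 [ 0.462 -0.329] [ 0.4873 -0.3034] ((0.4747486710548401, -0.316342294216156), 0.013172201812267303)
0.024 1342 0.029470828043733716 [ 0.4534 -0.335 ] [ 0.4962 -0.2945] ((0.47477656602859497, -0.31602343916893005), 0.021998761221766472)
fingers in tool frame 1466 [[0.005845059020666775, -0.012734480014439595, -0.04987642085929125], [0.010031146731714714, 0.0007144228902620955, -0.04031591503296541], [0.011044235928506986, 0.013790955540531396, -0.027792889464920676]]
scene 0.86 [205. 247.] [ 0.4787 -0.3162] 98
heights [764  41  47 148  26  72  58   0   0   0   0   0   0   4   0   0   0  24
  21  32]
side 0.92 [278. 305.] [ 0.4725 -0.3175] 124
heights [797  70  74 180  41  72  75   0   0   0   0   0   1  40  64  62  49 140
 224 151]
```

Run:
```python
from h import *
np.set_printoptions(precision=4,suppress=True)
s=get_state()
for k in ["wrist","side","scene"]:
    C,img,dep=grab(k); P=cloud(C,dep,dep>0); f=(P-s["tcp_pos"])@Rq(s["eef_rot"])
    f=f[(np.abs(f[:,0])<.03)&(np.abs(f[:,1])<.03)&(f[:,2]>-.08)&(f[:,2]<.03)]
    print(k,"tip z hist from -.08 step 5mm",np.histogram(f[:,2],bins=np.arange(-.08,.031,.005))[0])
    print(" proj TCP / -27mm",proj(C,[s["tcp_pos"],s["tcp_pos"]+[0,0,.027]]))
    if k=="wrist": a=img[180:360,220:420]
    if k=="side": p=proj(C,[s["tcp_pos"]])[0].astype(int); b=img[p[1]-45:p[1]+45,p[0]-50:p[0]+50]; cv2.drawMarker(b,(50,45),(0,0,255),0,6,1)
cv2.imwrite("pics/m5.png",np.hstack([cv2.resize(a,(400,360)),cv2.resize(b,(400,360),interpolation=cv2.INTER_NEAREST)]))
```

```text
wrist tip z hist from -.08 step 5mm [3412 1872 1147  657  386  381  393  365  333  279   88    0    0    0
    0    0    0    0    0    0    0    0]
 proj TCP / -27mm [[317.3064 241.2054]
 [317.1938 264.3838]]
side tip z hist from -.08 step 5mm [110  77  47  29  23  32  30  28  33  26  13   0   0   0   0   0   0   0
   0   0   0   0]
 proj TCP / -27mm [[276.0828 279.1799]
 [275.5439 269.2114]]
scene tip z hist from -.08 step 5mm [11 17  2  0  0  0  0  0  0  3  1  0  0  0  0  0  0  0  0  0  0  0]
 proj TCP / -27mm [[197.2799 227.6174]
 [193.9028 221.1784]]
```

View pics/m5.png

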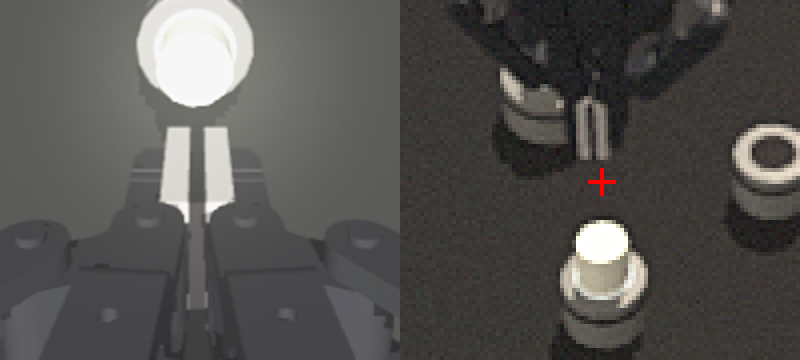

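All views agree that the shut fingertips really end about 27 mm short of the reported TCP, while the camera geometry itself is consistent: the carrier measures 55.3 mm high against 56 mm. In the left half the carrier stands ahead of and below the tips. In the right half the TCP mark (601,182) hangs 27 mm below the fingertips (593,158). I'll apply the 27 mm tip offset and grasp again.

```bash
cat >> h.py <<'E'
TIP=0.0265  # true shut tips lie this far behind the reported TCP
def st(m): s=get_state(); print(m,round(s["time"],2),s["tcp_pos"],s["contact_force"],round(s["width"],4)); return s
E
python3 - <<'E'
from h import *
np.set_printoptions(precision=4,suppress=True)
P=np.array([0.4748,-0.3161])
ctrl.ungrasp(); st("open")
ctrl.movel([*P,0.0345-TIP],max_speed=0.1); st("down")
ctrl.close_gripper(40); s=st("closed"); h=s["tcp_pos"][2]; np.save("h.npy",h)
if s["width"]>.02:
    ctrl.movel([*P,0.10],max_speed=0.1); s=st("lift")
    C,img,dep=grab("wrist"); cv2.imwrite("pics/w6.png",img)
    # height & place of the held cap top / puck relative to tool
    P3=cloud(C,dep,dep>0); f=(P3-s["tcp_pos"])@Rq(s["eef_rot"])
    f=f[(np.abs(f[:,0])<.035)&(np.abs(f[:,1])<.03)&(f[:,2]>-.05)&(f[:,2]<.05)]
    print(np.histogram(f[:,2],bins=np.arange(-.05,.051,.005))[0])
    puck=f[(f[:,2]>h-.032)&(f[:,2]<h-.027)]; print(len(puck), np.percentile(puck,[1,50,99],axis=0) if len(puck) else "")
E
```

```text
open 8.5 [ 0.4748 -0.3161  0.1   ] [0.0259 0.4546 0.4856] 0.0854
down 9.57 [ 0.4752 -0.3164  0.0086] [-0.5336 -0.9706 -0.9122] 0.0858
closed 10.14 [ 0.4749 -0.3162  0.0083] [-0.4808  0.3982  3.3268] 0.0245
lift 11.21 [ 0.4744 -0.3158  0.0994] [ 0.6342  0.3755 -1.3153] 0.0248
[3351  697  615  537  337 1683  329  278  172  186  183   80    0    0
    0    0    0    0    0    0]
1768 [[ 0.0052 -0.0188 -0.0234]
 [ 0.0141  0.0004 -0.0212]
 [ 0.0214  0.0191 -0.0191]]
```

Held at width 24.8 mm and centred to within 0.5 mm. Now I place it.

Run:
```python
from h import *
np.set_printoptions(precision=4,suppress=True)
h=float(np.load("h.npy")); A=.036
def f(k=8):
    a=[]
    for _ in range(k): ctrl.pause(.02); a.append(get_state()["contact_force"])
    return np.mean(a,0),np.std(a,0)
s=get_state(); ctrl.movel([*s["tcp_pos"][:2],0.20],max_speed=.2)
ctrl.movep(T(A,0,h+.06),qt); s=st("above"); print(inT(s["tcp_pos"]),f())
ctrl.movel(T(A,0,h+.006),max_speed=.06); s=st("near"); print(inT(s["tcp_pos"]),f())
for c in np.arange(.004,-.0021,-.001):
    ctrl.movel(T(A,0,h+c),max_speed=.03); F=f(5)[0]@n; print(round(c,4),inT(get_state()["tcp_pos"]),F,get_state()["time"])
    if F>3: break
```

```text
above 13.29 [0.5229 0.0366 0.1706] [-0.3564 -0.1835 -0.921 ] 0.024
[ 0.0344 -0.0003  0.0676] (array([ 0.1397, -0.0913, -1.6373]), array([0.5777, 0.6665, 0.2179]))
near 14.47 [0.5214 0.0247 0.1189] [-0.0191  0.4225 -1.6084] 0.0246
[ 0.0362 -0.0003  0.0146] (array([-0.0191,  0.2059, -1.4763]), array([0.5147, 0.7165, 0.3669]))
0.004 [0.036  0.     0.0123] -1.7804780441923531 14.9417
0.003 [0.036  0.     0.0113] -1.4178735876411064 15.275
0.002 [0.036  0.     0.0103] -1.5291023408485933 15.6083
0.001 [0.036  0.     0.0093] -1.5844796056396742 15.9417
0.0 [ 0.0361 -0.0001  0.0089] 5.549035830173707 16.275
```

Run:
```python
from h import *
np.set_printoptions(precision=4,suppress=True)
A=.036
ctrl.ungrasp(); st("open")
ctrl.movel(T(A,0,.06),max_speed=.08)
ctrl.movel(T(-.03,0,.08),max_speed=.15); st("back")
C,img,dep=grab("wrist"); cv2.imwrite("pics/w7.png",img)
L=inT(cloud(C,dep,dep>0)); L=L[(np.abs(L[:,1])<.03)&(L[:,0]>-.02)&(L[:,0]<.12)]
for lo,hi in [(.05,.06),(.026,.034)]:
    q=L[(L[:,2]>lo)&(L[:,2]<hi)]; print(lo,len(q),np.median(q[:,2]),cv2.minEnclosingCircle(q[:,:2].astype(np.float32)))
ctrl.close_gripper(); st("shut")
```

```text
open 16.89 [0.5209 0.0229 0.1127] [-0.4493  0.4719 -0.4448] 0.0852
back 18.3 [ 0.5143 -0.0212  0.1988] [ 0.1183  0.6179 -0.3463] 0.0851
0.05 1725 0.05608132072373513 ((0.03643655404448509, -0.00029895990155637264), 0.012992862612009048)
0.026 2148 0.030128173028964124 ((0.03635169938206673, -0.0006767134182155132), 0.022069323807954788)
shut 19.12 [ 0.5144 -0.0218  0.1992] [ 0.4708  0.3227 -0.233 ] -0.0004
```

View pics/w7.png

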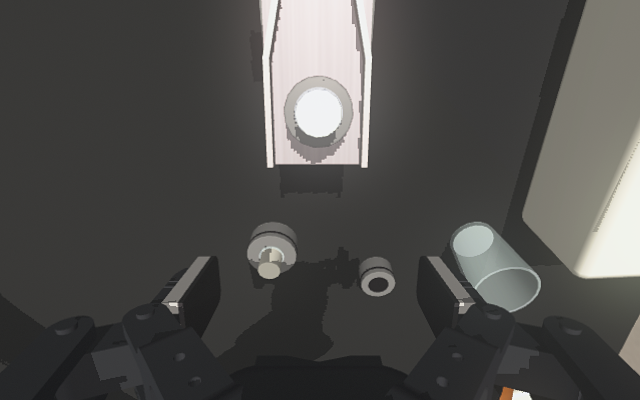

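The carrier stands square on the wide end's floor at x = 36 mm (image (318,110)), with heights of 56 and 30 mm as expected. Next I push it.

```bash
cat > push.py <<'E'
from h import *
np.set_printoptions(precision=4,suppress=True)
def fx(k=6):
    a=[]
    for _ in range(k): ctrl.pause(.015); a.append(get_state()["contact_force"])
    return -np.mean(a,0)@x
c=.010-TIP
E
python3 - <<'E'
from push import *
ctrl.movel(T(-.03,0,c),max_speed=.12)
ctrl.movel(T(-.012,0,c),max_speed=.08); b=fx(12); np.save("b.npy",b); s=st("behind"); print("bias",b,inT(s["tcp_pos"]))
for X in [.02,.06,.08,.09,.10,.11,.12]:
    ctrl.movel(T(X,0,c),max_speed=.05); F=fx(3)-b; print(X,inT(get_state()["tcp_pos"]),round(F,2))
    if F>9: break
C,img,dep=grab("wrist"); cv2.imwrite("pics/w8.png",img); st("end")
L=inT(cloud(C,dep,dep>0)); L=L[(np.abs(L[:,1])<.02)&(L[:,0]>.12)&(L[:,0]<.18)]
q=L[(L[:,2]>.05)&(L[:,2]<.06)]; print(len(q),np.median(q[:,2]),cv2.minEnclosingCircle(q[:,:2].astype(np.float32)))
E
```

```text
behind 20.64 [ 0.5136 -0.0296  0.1014] [ 0.0294 -0.3977 -0.5409] 0.0001
bias 0.31737290182425115 [-0.0123  0.     -0.0165]
0.02 [ 0.0197 -0.     -0.0165] 0.41
0.06 [ 0.0596 -0.     -0.0165] -0.53
0.08 [ 0.08    0.0001 -0.0166] -0.11
0.09 [ 0.0905  0.0002 -0.0165] -0.75
0.1 [ 0.1008  0.0001 -0.0164] -0.21
0.11 [ 0.1105  0.     -0.0165] -0.09
0.12 [ 0.1202  0.     -0.0165] 0.1
end 24.73 [0.5313 0.0969 0.0671] [-0.0293 -0.2187 -0.6389] -0.0001
7594 0.05586193010732994 ((0.14216940104961395, -8.761908247834072e-05), 0.025630779564380646)
```

View pics/w8.png

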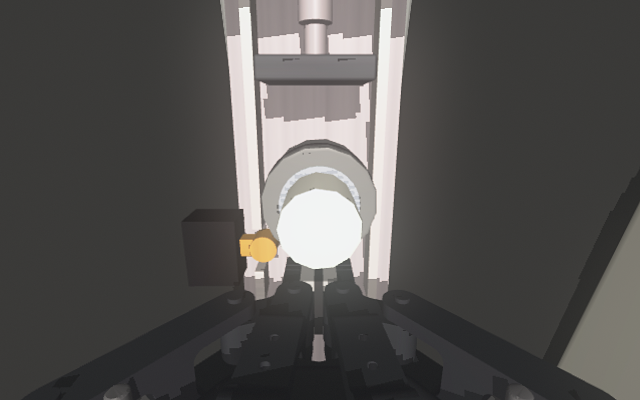

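The carrier has passed the brass nose (262,246) and stands upright at (320,220). The stop pad is still ahead at (315,68), about 23 mm further by depth. I'll feel for the stop in small steps, then lean on it.

Run:
```python
from push import *
b=float(np.load("b.npy")); X=.120; F=0; cont=None
while X<.19:
    X+=.002 if X<.136 and F<1.5 else (.0005 if F<8 else .00025)
    ctrl.movel(T(X,0,c),max_speed=.03); F=fx(6)-b
    if X>.136 or F>1.5: print(round(X,5),round(inT(get_state()["tcp_pos"])[0],5),round(F,2))
    if F>9.3: break
t0=get_state()["time"]; a=[]
while get_state()["time"]-t0<.6: ctrl.pause(.03); a.append(-get_state()["contact_force"]@x-b)
print("lean mean",np.mean(a),"max",max(a),len(a)); st("held")
```

```text
0.1365 0.13653 -0.28
0.137 0.13697 -0.13
0.1375 0.13754 -0.2
0.138 0.13804 -0.8
0.1385 0.13856 -0.0
0.139 0.13908 -0.18
0.1395 0.13956 -0.31
0.14 0.14006 -0.27
0.1405 0.14056 -0.12
0.141 0.14104 0.11
0.1415 0.14157 -0.15
0.142 0.14206 -0.51
0.1425 0.14254 -0.28
0.143 0.14308 -0.11
0.1435 0.14357 -0.46
0.144 0.14383 0.58
0.1445 0.14407 2.64
0.145 0.14442 4.77
0.1455 0.14473 5.72
0.146 0.14487 7.28
0.1465 0.145 8.02
0.14675 0.14496 8.37
0.147 0.14505 8.85
0.14725 0.14512 9.61
lean mean 9.372622906306395 max 10.647540294998125 19
held 36.57 [0.5348 0.1209 0.0606] [-2.1996 -8.2002  7.1601] 0.0002
```

Run:
```python
from push import *
b=float(np.load("b.npy"))-.25
ctrl.movel(T(.1476,0,c),max_speed=.03)
t0=get_state()["time"]; a=[]
while get_state()["time"]-t0<.7: ctrl.pause(.03); a.append(-get_state()["contact_force"]@x-b)
print("lean mean",np.mean(a),"max",max(a),inT(get_state()["tcp_pos"]))
X=.1476
ctrl.movel(T(.143,0,c),max_speed=.008); print(fx(4)-b)
ctrl.movel(T(.12,0,c),max_speed=.04)
ctrl.movel(T(.085,0,c),max_speed=.1)
ctrl.movel(T(.085,0,.09),max_speed=.15); st("away")
C,img,dep=grab("wrist"); cv2.imwrite("pics/w9.png",img)
L=inT(cloud(C,dep,dep>0)); L=L[(np.abs(L[:,1])<.03)&(L[:,0]>.11)&(L[:,0]<.25)]
for lo,hi,xm in [(.053,.06,.25),(.0275,.0315,.1978)]:
    q=L[(L[:,2]>lo)&(L[:,2]<hi)&(L[:,0]<xm)]; print(lo,len(q),np.median(q[:,2]),cv2.minEnclosingCircle(q[:,:2].astype(np.float32)))
p=L[(np.abs(L[:,1])<.018)&(L[:,2]>.031)&(L[:,2]<.036)&(L[:,0]>.19)&(L[:,0]<.23)]; print("pad top x",len(p),np.percentile(p[:,0],[2,50,98]))
```

```text
lean mean 10.308925444138513 max 11.083624219508055 [ 0.1452 -0.0001 -0.0165]
0.16022371906105612
away 40.39 [0.5296 0.0906 0.1783] [-0.1028 -0.3508  0.6476] -0.0002
0.053 1811 0.055967073478363424 ((0.17655327916145325, -0.0005923803546465933), 0.013109627179801464)
0.0275 2033 0.030008373228541767 ((0.17655298113822937, -0.000593642529565841), 0.02213810384273529)
pad top x 929 [0.197  0.2024 0.2065]
```

View pics/w9.png

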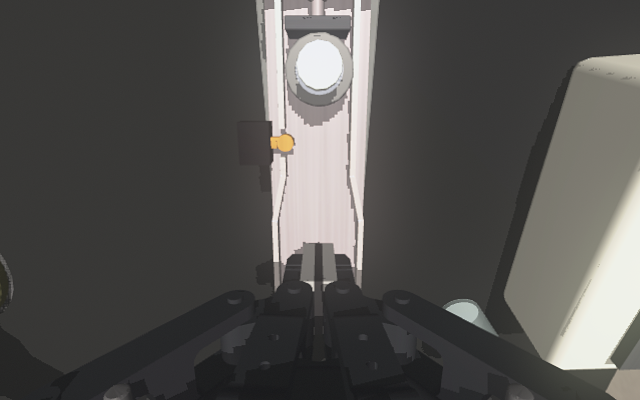

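The carrier stands upright at (320,68). Its front at x = 198.6 mm meets the pad face at about 198 to 199 mm. The robot is clear, so I'll hand in the job.

```bash
python3 -c "
from station import ticket,get_state
print(get_state()['time'],ticket.close_job())"
```

```text
the job is handed in; nothing more can be done
40.4417 None
```

The white-capped narrow carrier is resting upright against the escapement's stop. I handed the job in at 40.4 s on the robot's clock (limit 64 s).

- **Grasp:** The first try closed on nothing, just above the cap, and left the carrier where it was. The real fingertips end about 27 mm short of the reported TCP, as both the wrist and side cameras showed. I corrected for that and the second grasp held.
- **Placing:** I let go of the carrier at trough x = 36 mm. Its measured heights of 56 and 30 mm above the floor showed it standing flat.
- **Pushing:** With the fingers shut I pushed it past the brass nose and found the stop by contact at about x = 199 mm. The depth image had put the pad face at 198 mm. I saw no nose drag, because I read forces only between moves.
- **Lean:** It held about 9.4 N for 0.6 s, then 10.3 N for 0.7 s. The highest single reading was 11.1 N, below the 16 N limit. The force baseline drifted by about 0.25 N, and I corrected for that in the second hold. An upward force of about 5 N also showed on the fingers while leaning, probably friction against the carrier.
- **Last check:** With the gripper clear, the carrier's centre is at x = 176.6 mm and 0.6 mm off the centre line. Its front is at 198.6 mm, against the pad to within what I could measure.
- **Not checked:** I did not measure the other carriers, the beaker or the bottle again at the end. The arm never worked close to them.

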